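# Open both leaves of a double-door bench cupboard

### The job

Open both doors of the small grey double-door cupboard wide (about square to its front or further), so that the long vial rack inside can be taken out over its full width. The right-hand door is the active one: swing it wide open first; this uncovers the flush bolt on the left-hand door, which you lift fully out of the sill before you swing that door wide open too. Do not force the left door while it is still bolted, and leave the things on and around the cupboard where they stand.

Things in the scene. Friction and masses are not known exactly. Their poses are not given: they have to be found in the camera images.
- cabinet: grey steel bench cupboard, 260 wide, 125 deep, 200 mm high, fixed. Origin on the worktop below the middle of the carcass's front edge; x points into it, y to its left seen from the front, z up. Door pans 36 mm deep stand before the carcass, 22 to 198 mm above the worktop. The right (active) door, 162 mm wide, laps over the left (passive) door's bolt flange; the left door's front is 94 mm wide
- active_door (a joint): opening angle of the right-hand door, rad: 0 shut, 1.57 square to the front, stop at 1.9; hinged on the cupboard's right-hand front edge, swings towards the robot; stays where it is left (light friction, about 0.1 N m)
- passive_door (a joint): opening angle of the left-hand door, rad: 0 shut, 1.57 square to the front, stop at 1.9; hinged on the cupboard's left-hand front edge; stays where it is left (light friction). Cannot open while its bolt stands in the sill (a few mm of play)
- bolt (a joint): lift of the flush bolt, m: 0 home in the sill, clear of the sill above 0.013, stop at 0.026; moves straight up, about 4 N with its weight, and stays where it is left
- active_handle (a point): point on the right-hand door's handle, on the axis of its upright round bar, 160 mm above the worktop. The bow handle is steel, the bar 10 mm thick, 40 mm off the door's face (35 mm free gap), straight from 113 to 168 mm above the worktop, its highest point at 183 mm
- passive_handle (a point): the same point on the left-hand door's handle, which is alike
- active_hinge (a point): point on the right-hand door's upright hinge axis, 160 mm above the worktop
- passive_hinge (a point): point on the left-hand door's upright hinge axis, 160 mm above the worktop
- bolt_tab (a point): centre of the bolt's steel thumb-piece, 165 mm above the worktop when home: upright flat tab, 12 mm thick along the cupboard's y, 38 tall, 25 mm forward of its rod. On a set-back flange at the left door's free edge, hidden by the right door while shut; then free from front and above: 36 mm to the left door's edge, nothing on its right, cupboard top edge 17 mm and flange 20 mm behind the centre
- tin: small dark tin with lid, 51 mm across, 48 mm high, stands on the cupboard's top, left rear; origin under its centre
- bench_timer: flat white bench timer, 58x62x18 mm, lies on the cupboard's top, right rear; origin under its centre
- dropper_small: amber dropper bottle, 33 mm across, 98 mm high, to the right of the cupboard; origin under its centre
- dropper_large: amber dropper bottle, 39 mm across, 112 mm high, to the right of the cupboard; origin under its centre
- beaker: glass beaker, 55 mm across, 72 mm high, to the left of the balance; origin under its centre

How it is judged (in metres and radians):
On the way, in this order (a step that is already met when the one before it is completed fails the run):
1. the right-hand (active) door is swung wide open while the left door is still shut and bolted (value of joint active_door above 1.2 rad and value of joint bolt below 0.008 m and value of joint passive_door below 0.05 rad), for 0.2 s.
2. the bolt is lifted clear of the sill (value of joint bolt above 0.016 m and value of joint active_door above 1 rad), for 0.2 s.
At the end, for the whole second after the job is handed in: both doors stand open by more than 1.3 rad (75 degrees) and at rest (value of joint each of active_door, passive_door above 1.3 rad and velocity of joint active_door between -0.05 and 0.05 rad/s and velocity of joint passive_door between -0.05 and 0.05 rad/s); the robot touches nothing.
It fails at once if the left door is forced (by more than 0.06 rad) against its bolt (value of joint passive_door above 0.06 rad and value of joint bolt below 0.008 m and not (value of joint passive_door above 0.3 rad)).
It fails at once if something on or beside the cupboard is shifted by more than 40 mm (distance of any of tin, bench_timer, dropper_small, dropper_large, beaker from where it was at the start of the episode above 0.04 m).
It also fails if it takes over 58 s, if anything falls off the work surface, if the arm or the gripper's body presses on something with over 40 N, if the wrist force passes 120 N, or if a joint passes its speed limit or range.

### The arm

A 6-joint arm with a two-finger parallel gripper is mounted at the origin on a cart in front of the work surface, level with it; the furniture and walls round the work are solid. World frame = base frame: x ahead of the robot, y to its left, z up, the work surface at z = 0. Lengths are in m, angles in degrees, forces in N, time in s.
With the tool pointing down it reaches from about 0.325 to 0.9 m from the base axis. Payload 3.5 kg.
Tool frame: the origin (TCP) lies between the finger pads; the fingertips stand 14 mm ahead of it and the grasp point (between the pads) lies 5 mm behind it; z points along the fingers, y is the line along which they close (so a half turn about z gives the same grasp; the last joint's range is limited). The gripper opens to 85 mm and grips with 20 to 120 N. Pads are 22 mm wide; open, the fingers measure 114 mm over their backs; the gripper's body (76 mm by 85 mm) begins 54 mm behind the grasp point. The pads swing forward as they close: fully open they stand 13 mm farther back than shut.
Start: joints at [-5.924, 15.837, -1.513, 72.651, 0, 84.076], TCP at [0.625, -0, 0.245] pointing down, gripper open.
Joint ranges: [-178.77, 178.77], [-48.84, 107.48], [-61.69, 71.31], [-111.58, 123.2], [-90, 87.43], [-180, 180]. Speed limits (degrees/s): [147.25, 147.25, 180, 180, 180, 180].

### API

Orientations are given as a 3x3 rotation matrix whose columns are the frame's x, y, z axes.
In Python, from plant import arm gives the robot as it stands.
- The arm moves only by the shell command python3 -m creep 'ROWS' [FORCE]. ROWS is JSON, a list of rows, each a list of 3 entries, a list of its own where there are three numbers: the opening in per cent of the stroke, from 0 (shut) to 100 (fully open), then the shift along the tool's x, y, z in mm, then the turn about the tool's z in rad. A call has 1 to 8 rows; each row is the pose to reach, as a shift and turn from the pose commanded when the call began, along the tool's axes at that moment; what a row does not reach only later rows make up. A row lasts 1/8 s, in which the tool goes at most 62.5 mm and 10.7 degrees, less where a joint would pass 70% of its speed; a pose out of reach is approached as far as the arm can. A call with a gripper value outside its range is refused whole. The fingers move at their own pace and stop on an object; FORCE is the grip in N (left out, the last holds). Time passes only in rows, so rows that repeat a pose let the fingers close. It gives the time, the measured TCP pose, the force, the opening and the grip force at its end, in the units of the state.
- arm.get_obs(): the state, without advancing time (a new reading comes with each control period).
- arm.snapshot(name): name is "scene" or "side" or "wrist"; returns the picture (420x560x3 uint8, red, green, blue); there is no depth.
- arm.camera_info(name): a dict with "camera_matrix" (3x3 intrinsics, pixels), "R" (3x3) and "t" (3): a world point X has camera coordinates R X + t; the wrist camera has in their place "tool_from_camera" (4x4, takes a point from camera to tool coordinates, whose origin is the TCP and whose axes are the flange's). Camera axes: x right, y down, z forward; pixel columns grow to the right and rows downward; lengths in m; the calibration is good to about 2 mm. A picture is of the moment at which its call begins: read the wrist's pose just before it. camera_info takes no time and is no camera call.
- arm.sign_off(): hands the job in; it is judged then, once.
The state is a dict: "time_s": time; "joint_pos": joint angles; "joint_velocities": joint speeds; "tau": joint torques, N m; "position": TCP position; "ee_rot": TCP orientation; "ft_force": force on the tool from outside, world axes, zero at the start; "torque": the same for the moment, N m; "finger_gap": finger opening in m; "finger_force": force on a finger pad.
Only numpy, scipy, OpenCV 4.12 (cv2) and the standard library are available. Lean on these libraries where they do the work, as an engineer would, in place of code of your own. Each camera call takes 0.05 s, during which the arm holds its last target. There are 200 camera calls.

## Working session

There is one attempt and no reset: what is moved stays moved. The work goes in short steps, Python scripts to look and compute and a shell command to move; the robot and the scene stay as the last step left them, time stands still between calls to the robot, and variables do not carry over. Pictures are saved under pics/ and viewed, at most 10 in all, crops included, and the job is handed in when it is done.

```bash
mkdir -p pics; ls
python3 - <<'E'
from plant import arm
import cv2,numpy as np
np.set_printoptions(precision=4,suppress=True)
o=arm.get_obs();print(o['time_s'],o['position'],o['ee_rot'])
for n in("scene","side","wrist"):
    im=arm.snapshot(n);cv2.imwrite(f"pics/{n}0.png",im[:,:,::-1])
    print(n,arm.camera_info(n))
E
```

```text
pics
0.0 [0.6242 0.0001 0.2441] [[-0.      1.     -0.0023]
 [ 1.      0.      0.0002]
 [ 0.0002 -0.0023 -1.    ]]
scene {'camera_matrix': array([[458.4757,   0.    , 281.5568],
       [  0.    , 458.4757, 209.4557],
       [  0.    ,   0.    ,   1.    ]]), 'R': array([[-0.5839, -0.8118,  0.0058],
       [-0.3799,  0.2669, -0.8857],
       [ 0.7175, -0.5193, -0.4643]]), 't': array([0.4158, 0.3715, 1.2001])}
side {'camera_matrix': array([[541.2267,   0.    , 279.6303],
       [  0.    , 541.2267, 215.6417],
       [  0.    ,   0.    ,   1.    ]]), 'R': array([[-0.8614, -0.508 ,  0.0027],
       [-0.3494,  0.5886, -0.729 ],
       [ 0.3687, -0.6288, -0.6845]]), 't': array([0.5433, 0.3094, 1.2772])}
wrist {'camera_matrix': array([[370.5654,   0.    , 280.3156],
       [  0.    , 370.5654, 215.1425],
       [  0.    ,   0.    ,   1.    ]]), 'tool_from_camera': array([[ 0.0002, -0.9516, -0.3075,  0.0783],
       [ 1.    , -0.0001,  0.0008,  0.0012],
       [-0.0008, -0.3075,  0.9516, -0.1285],
       [ 0.    ,  0.    ,  0.    ,  1.    ]])}
```

View pics/scene0.png

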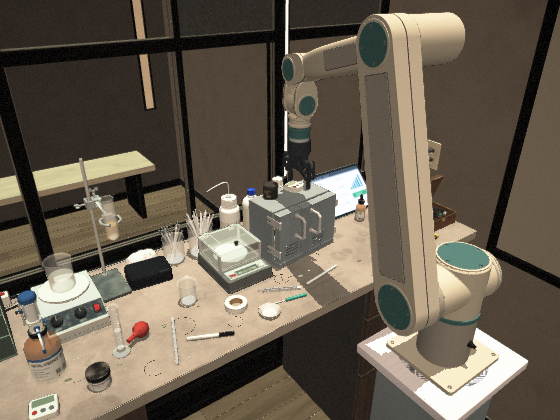

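View pics/side0.png

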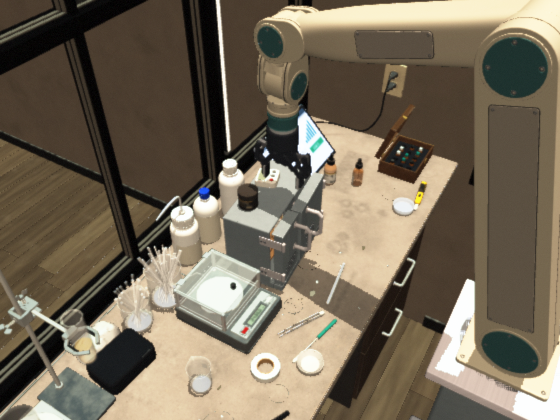

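The cupboard is below the gripper (scene about px 250–335, 185–265). I'll enlarge it, with both cameras and the wrist in one mosaic.

Run:
```python
import cv2,numpy as np
a=cv2.imread("pics/scene0.png")[165:275,240:345];b=cv2.imread("pics/side0.png")[150:290,215:335]
w=cv2.imread("pics/wrist0.png")
m=np.zeros((600,800,3),np.uint8)
a=cv2.resize(a,(400,419),interpolation=3)[:300] if 0 else cv2.resize(a,None,fx=3.5,fy=3.5,interpolation=2)
b=cv2.resize(b,None,fx=3.5,fy=3.5,interpolation=2)
m[:a.shape[0],:a.shape[1]]=a; m[:b.shape[0],375:375+b.shape[1]]=b
w=cv2.resize(w,(280,210)); m[390:600,0:280]=w
cv2.imwrite("pics/m0.png",m)
```

```text
(no output)
```

View pics/m0.png

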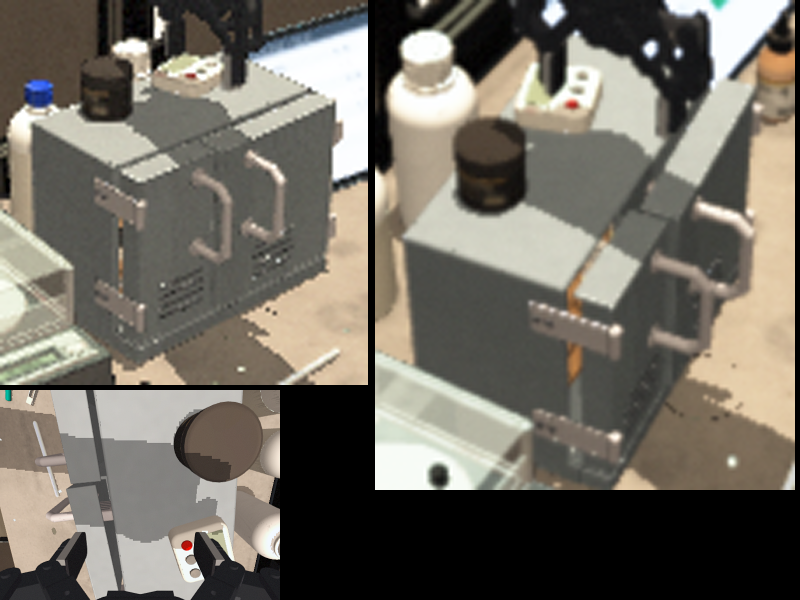

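The mosaic shows both handles and the front seam between door tops and carcass, with the tin and timer at the rear. The wrist view looks down on the door tops, so I'll view it full size for measuring.

Run:
```python
import cv2
w=cv2.imread("pics/wrist0.png")[:, :400]
cv2.imwrite("pics/w0b.png",cv2.resize(w,None,fx=1.42,fy=1.42,interpolation=2))
```

```text
(no output)
```

View pics/w0b.png

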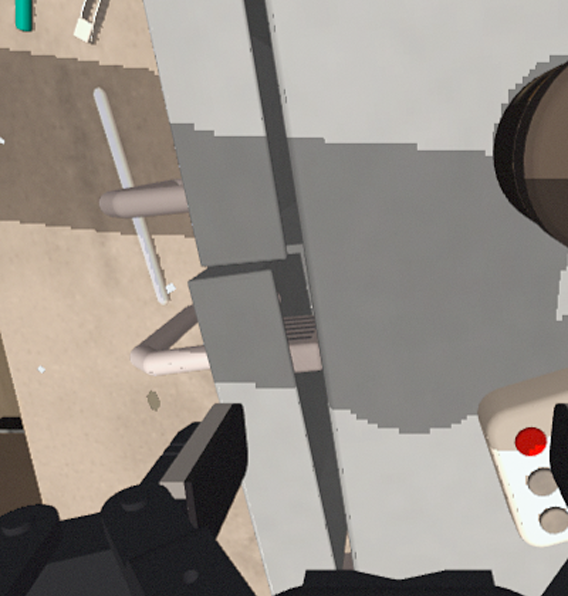

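```bash
cat > h.py <<'E'
from plant import arm
import numpy as np
np.set_printoptions(precision=4,suppress=True)
def ray(cam,uv,z,P=None,R=None):
    c=arm.camera_info(cam);d=np.linalg.inv(c['camera_matrix'])@[uv[0],uv[1],1]
    if cam=="wrist":
        T=c['tool_from_camera'];o=P+R@T[:3,3];d=R@T[:3,:3]@d
    else: o=-c['R'].T@c['t'];d=c['R'].T@d
    return o+d*(z-o[2])/d[2]
def proj(cam,X):
    c=arm.camera_info(cam);q=c['camera_matrix']@(c['R']@X+c['t']);return q[:2]/q[2]
def cab(p,yaw,q): # cabinet->world
    c,s=np.cos(yaw),np.sin(yaw);return np.array([p[0]+c*q[0]-s*q[1],p[1]+s*q[0]+c*q[1],q[2]])
E
python3 - <<'E'
from h import *
o=arm.get_obs();P,R=o['position'],o['ee_rot']
for n,u,v,z in [("carc",268,0,.2),("carc",285,110,.2),("carc",352,545,.2),("Lfront",147,0,.198),("Lfrontcorner",202,265,.198),
 ("Rfrontcorner",192,285,.198),("Rbackcorner",270,270,.198),("Rfront",270,590,.198),("tabtop c",305,357,.184),("tabtop fr",291,345,.184),("Lhandle tip",103,203,.183),("Rhandle tip",140,360,.183),("Rhandle tip",140,360,.168)]:
    print(n,ray("wrist",(u/1.42,v/1.42),z,P,R))
E
```

```text
carc [0.5878 0.1158 0.2   ]
carc [0.5908 0.0858 0.2   ]
carc [ 0.6071 -0.0795  0.2   ]
Lfront [0.5518 0.1163 0.198 ]
Lfrontcorner [0.5588 0.0363 0.198 ]
Rfrontcorner [0.5546 0.0292 0.198 ]
Rbackcorner [0.5819 0.0345 0.198 ]
Rfront [ 0.5715 -0.1048  0.198 ]
tabtop c [ 0.5894 -0.0038  0.184 ]
tabtop fr [0.5843 0.0012 0.184 ]
Lhandle tip [0.5203 0.0554 0.183 ]
Rhandle tip [ 0.5243 -0.0056  0.183 ]
Rhandle tip [ 0.5163 -0.0122  0.168 ]
```

```bash
cat >> h.py <<'E'
import cv2
def tri(u1,u2):
    M=[]
    for c in("scene","side"):
        i=arm.camera_info(c);M.append(i['camera_matrix']@np.c_[i['R'],i['t']])
    X=cv2.triangulatePoints(M[0],M[1],np.array(u1,float),np.array(u2,float)).ravel();return X[:3]/X[3]
O=np.array([.599,.003]);YAW=.1
def tocab(X):
    d=np.array(X[:2])-O;c,s=np.cos(YAW),np.sin(YAW);return np.array([c*d[0]+s*d[1],-s*d[0]+c*d[1],X[2]])
def sc(u,v):return (u/3.5+240,v/3.5+165)
def sd(u,v):return ((u-375)/3.5+215,v/3.5+150)
E
python3 - <<'E'
from h import *
for n,a,b in [("Lbarrel top",(142,193),(616,328)),("Lbarrel bot",(142,222),(616,356)),("Lstrap rear top",(96,180),(530,302)),("Lhandle top bend",(222,178),(706,280)),("Lhandle top root",(195,177),(657,262)),("Rhandle top bend",(278,170),(748,227)),("carc rearL top",(35,122),(405,236)),("R front corner",(335,100),(752,85))]:
    X=tri(sc(*a),sd(*b));print(n,X,tocab(X))
for uv in [(330,183),(357,184)]:print(uv,tocab(ray("side",uv,0)),ray("side",uv,0))
E
```

```text
Lbarrel top [0.539  0.1337 0.1877] [-0.0466  0.1361  0.1877]
Lbarrel bot [0.5402 0.132  0.1574] [-0.0457  0.1342  0.1574]
Lstrap rear top [0.6097 0.1323 0.1716] [0.0236 0.1276 0.1716]
Lhandle top bend [0.5044 0.0715 0.198 ] [-0.0873  0.0776  0.198 ]
Lhandle top root [0.5498 0.0618 0.18  ] [-0.043   0.0634  0.18  ]
Rhandle top bend [ 0.5108 -0.0023  0.1825] [-0.0883  0.0035  0.1825]
carc rearL top [0.7078 0.1378 0.1923] [0.1217 0.1233 0.1923]
R front corner [ 0.575  -0.1305  0.1949] [-0.0372 -0.1304  0.1949]
(330, 183) [ 0.0045 -0.3287  0.    ] [ 0.6363 -0.3236  0.    ]
(357, 184) [-0.0747 -0.3601  0.    ] [ 0.5606 -0.3628  0.    ]
```

Hinge axes come out at cabinet (-0.04, ±0.135), handles at y≈0 and 0.062, with the cupboard turned about 0.1 rad. I'll go above the active handle, tool turned to close across it.

```bash
python3 -m creep '[[35,[0,-15,-20],-0.18],[35,[0,-35,-25],-0.36],[35,[0,-60,-25],-0.54],[35,[-2,-85,-25],-0.72],[35,[-5,-106,-25],-0.9],[35,[-5,-106,-25],-1.08],[35,[-5,-106,-25],-1.26],[35,[-5,-106,-25],-1.44]]' 40; python3 -m creep '[[35,[0,0,0],-0.18],[35,[0,0,0],-0.23],[35,[0,0,0],-0.23]]'
python3 - <<'E'
from h import *
o=arm.get_obs();im=arm.snapshot("wrist");print(o['position'],o['ee_rot'],o['finger_gap'],o['joint_pos'],o['time_s'])
np.savez("w1.npz",P=o['position'],R=o['ee_rot']);cv2.imwrite("pics/w1.png",im[:,:,::-1])
E
```

```text
time_s: 1.15
position: [0.5186, -0.005, 0.27]
ee_rot: [[-0.992, 0.125, -0.001], [0.125, 0.992, 0.0], [0.001, 0.0, -1.0]]
ft_force: [-0.2, -0.2, -0.0]
finger_gap: 0.0298
finger_force: 0.0
time_s: 1.52
position: [0.5187, -0.005, 0.27]
ee_rot: [[-0.995, -0.098, -0.001], [-0.098, 0.995, 0.0], [0.001, 0.0, -1.0]]
ft_force: [-0.0, -0.0, -1.4]
finger_gap: 0.0294
finger_force: 0.0
[ 0.5187 -0.005   0.27  ] [[-0.9951 -0.0984 -0.0007]
 [-0.0984  0.9951  0.0001]
 [ 0.0007  0.0002 -1.    ]] 0.02942728933882053 [ -7.6913   4.3356 -12.3552  73.3494   0.001  -13.3384] 1.525
```

View pics/w1.png

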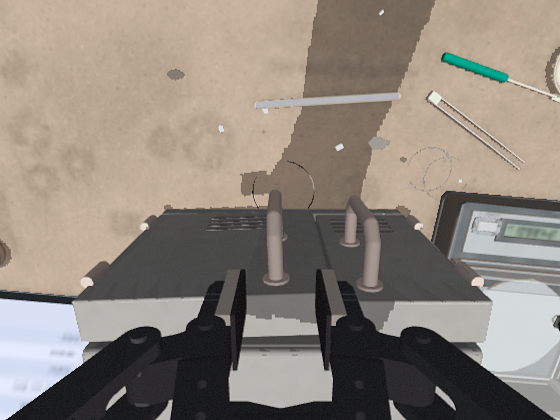

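The view shows the active handle's bend at about (275,196), its root at (275,280), the passive handle's bend at (352,203), its root at (370,285), and hinge barrels at (95,275) and (470,282).

Run:
```python
from h import *
d=np.load("w1.npz");P,R=d['P'],d['R']
for n,u,v,z in [("Rh end",275,192,.175),("Rh root",275,280,.178),("Lh corner",376,245,.175),("Lh root",370,285,.178),("Lh low bend",352,203,.11),("Rh low root",280,237,.11),("Rhinge up",90,283,.19),("Rhinge lo",145,228,.05),("Lhinge up",478,284,.19),("Lhinge lo",418,228,.05),("R door corner",75,300,.198),("L door corner",492,300,.198),("RLedge",315,303,.198)]:
    X=ray("wrist",(u,v),z,P,R);print(n,X,tocab(X))
```

```text
Rh end [ 0.4988 -0.0109  0.175 ] [-0.1011 -0.0038  0.175 ]
Rh root [ 0.5579 -0.0053  0.178 ] [-0.0417 -0.0041  0.178 ]
Lh corner [0.5277 0.0579 0.175 ] [-0.0654  0.0617  0.175 ]
Lh root [0.5553 0.058  0.178 ] [-0.0379  0.0591  0.178 ]
Lh low bend [0.5184 0.0527 0.11  ] [-0.0752  0.0575  0.11  ]
Rh low root [ 0.5535 -0.0024  0.11  ] [-0.0458 -0.0009  0.11  ]
Rhinge up [ 0.5651 -0.1213  0.19  ] [-0.0461 -0.1203  0.19  ]
Rhinge lo [ 0.5805 -0.1355  0.05  ] [-0.0322 -0.1359  0.05  ]
Lhinge up [0.5418 0.1217 0.19  ] [-0.0451  0.1238  0.19  ]
Lhinge lo [0.5536 0.1361 0.05  ] [-0.0319  0.137   0.05  ]
R door corner [ 0.5731 -0.127   0.198 ] [-0.0387 -0.1267  0.198 ]
L door corner [0.5478 0.1279 0.198 ] [-0.0384  0.1294  0.198 ]
RLedge [0.5606 0.02   0.198 ] [-0.0365  0.0207  0.198 ]
```

```bash
python3 -m creep '[[35,[0,-3,40],0],[35,[0,-3,80],0],[35,[0,-3,105],0],[35,[0,-3,116],0],[35,[0,-3,116],0],[0,[0,-3,116],0],[0,[0,-3,116],0],[0,[0,-3,116],0]]' 40; python3 -m creep '[[0,[0,0,0],0],[0,[0,0,0],0]]'
python3 - <<'E'
from h import *
# arc offsets in tool axes (x=-cabx, y=caby) from the commanded grasp
h=np.array([-.040,-.133]);g=np.array([-.0807,-.003])
for a in np.arange(.15,1.66,.15):
    c,s=np.cos(a),np.sin(a);v=g-h;p=h+[c*v[0]-s*v[1],s*v[0]+c*v[1]]-g;print(round(a,2),np.round([-p[0]*1e3,p[1]*1e3],1))
E
```

```text
time_s: 2.58
position: [0.521, -0.0089, 0.1557]
ee_rot: [[-0.995, -0.099, 0.004], [-0.099, 0.995, -0.002], [-0.003, -0.003, -1.0]]
ft_force: [1.7, -3.8, 1.1]
finger_gap: 0.0089
finger_force: 39.2
time_s: 2.82
position: [0.521, -0.0089, 0.1557]
ee_rot: [[-0.995, -0.099, 0.004], [-0.099, 0.995, -0.002], [-0.003, -0.002, -1.0]]
ft_force: [3.0, -5.2, 3.5]
finger_gap: 0.0093
finger_force: 39.5
0.15 [19.  -7.5]
0.3 [ 36.6 -17.8]
0.45 [ 52.5 -30.6]
0.6 [ 66.3 -45.7]
0.75 [ 77.7 -62.6]
0.9 [ 86.4 -81.1]
1.05 [  92.3 -100.6]
1.2 [  95.2 -120.8]
1.35 [  95.1 -141.2]
1.5 [  91.9 -161.4]
1.65 [  85.7 -180.9]
```

Bar gripped. Swinging the first part of the arc.

```bash
python3 -m creep '[[0,[9,-3,0],-0.075],[0,[19,-7.5,0],-0.15],[0,[28,-12,0],-0.225],[0,[36.5,-18,0],-0.3],[0,[44.5,-24,0],-0.375],[0,[52.5,-30.5,0],-0.45],[0,[59.5,-38,0],-0.525],[0,[66.3,-45.7,0],-0.6]]'
```

```text
time_s: 3.82
position: [0.4614, -0.0602, 0.1558]
ee_rot: [[-0.763, -0.646, 0.008], [-0.646, 0.763, 0.001], [-0.007, -0.005, -1.0]]
ft_force: [8.9, -1.6, -1.2]
finger_gap: 0.0092
finger_force: 40.1
```

Force is small. In the turned tool axes the same rows continue the arc.

```bash
python3 -m creep '[[0,[9,-3,0],-0.075],[0,[19,-7.5,0],-0.15],[0,[28,-12,0],-0.225],[0,[36.5,-18,0],-0.3],[0,[44.5,-24,0],-0.375],[0,[52.5,-30.5,0],-0.45],[0,[59.5,-38,0],-0.525],[0,[66.3,-45.7,0],-0.6]]';python3 -m creep '[[0,[9,-3,0],-0.075],[0,[19,-7.5,0],-0.15],[0,[28,-12,0],-0.225],[0,[36.5,-18,0],-0.3],[0,[44.5,-24,0],-0.375],[0,[48,-27,0],-0.4],[0,[48,-27,0],-0.4],[0,[48,-27,0],-0.4]]'
python3 - <<'E'
from h import *
im=arm.snapshot("scene");im2=arm.snapshot("side")
print(arm.get_obs()['joint_pos'])
cv2.imwrite("pics/s1.png",np.hstack([cv2.resize(im[160:300,200:380],None,fx=2.2,fy=2.2),cv2.resize(im2[150:290,200:380],None,fx=2.2,fy=2.2)])[:,:,::-1])
E
```

```text
time_s: 4.82
position: [0.442, -0.1365, 0.1558]
ee_rot: [[-0.264, -0.965, 0.013], [-0.965, 0.264, 0.005], [-0.009, -0.011, -1.0]]
ft_force: [13.2, 4.4, -4.0]
finger_gap: 0.0089
finger_force: 40.4
time_s: 5.82
position: [0.4556, -0.1878, 0.1557]
ee_rot: [[0.132, -0.991, 0.014], [-0.991, -0.132, 0.01], [-0.008, -0.016, -1.0]]
ft_force: [14.3, 8.6, 0.8]
finger_gap: 0.009
finger_force: 41.8
[ -30.4323    6.0119  -24.95     58.6076    0.9053 -127.9991]
```

View pics/s1.png

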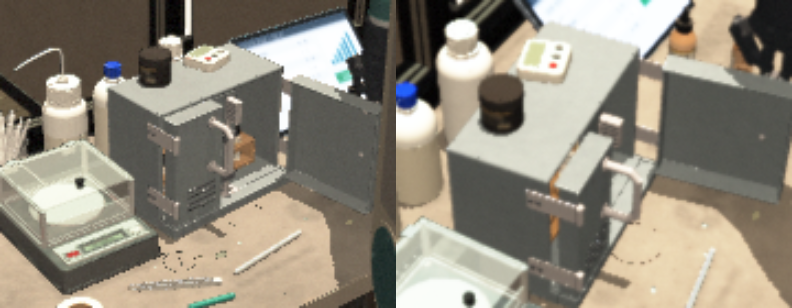

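The active door stands at about 1.6 rad and the bolt tab is uncovered (scene crop about (235,105), side crop about (610,127)). Release, lift, and go above the tab.

```bash
python3 -m creep '[[35,[0,0,0],0],[35,[0,0,0],0],[35,[0,0,0],0],[35,[0,0,-20],0],[35,[0,0,-60],0],[35,[0,0,-110],0],[35,[0,0,-125],0],[35,[0,0,-125],0]]';python3 -m creep '[[35,[-20,-20,0],0.18],[35,[-45,-40,0],0.36],[35,[-70,-60,0],0.54],[35,[-95,-80,0],0.72],[35,[-120,-105,0],0.9],[35,[-145,-130,0],1.08],[35,[-165,-145,0],1.26],[35,[-170,-150,0],1.44]]';python3 -m creep '[[35,[0,0,0],0.16],[35,[0,0,0],0.16],[35,[0,0,0],0.16]]'
python3 - <<'E'
from h import *
o=arm.get_obs();im=arm.snapshot("wrist")
np.savez("w2.npz",P=o['position'],R=o['ee_rot']);cv2.imwrite("pics/w2.png",im[:,:,::-1])
E
```

```text
time_s: 6.92
position: [0.45, -0.1915, 0.2801]
ee_rot: [[0.128, -0.992, 0.002], [-0.992, -0.128, -0.001], [0.001, -0.002, -1.0]]
ft_force: [0.3, -0.4, 0.5]
finger_gap: 0.0299
finger_force: 0.0
time_s: 7.92
position: [0.5757, -0.0019, 0.2761]
ee_rot: [[-0.968, -0.252, -0.005], [-0.252, 0.968, 0.001], [0.005, 0.002, -1.0]]
ft_force: [0.4, 0.3, -0.5]
finger_gap: 0.0297
finger_force: 0.0
time_s: 8.3
position: [0.5758, -0.0034, 0.2778]
ee_rot: [[-0.995, -0.101, -0.003], [-0.101, 0.995, 0.0], [0.003, 0.001, -1.0]]
ft_force: [-0.0, 0.1, -0.5]
finger_gap: 0.03
finger_force: 0.0
```

View pics/w2.png

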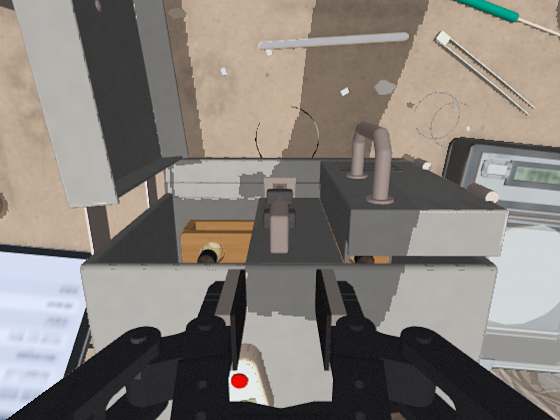

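The tab is at columns 271–288, with its top's rear edge at about row 252. The left door's inner corner is at (345,255) and the carcass front edge at row 265.

Run:
```python
from h import *
d=np.load("w2.npz");P,R=d['P'],d['R'];print("tcp",tocab(P))
for n,u,v,z in [("tab rear top",279,252,.184),("tab mid",280,225,.184),("tab low",280,205,.146),("carc edge",280,264,.2),("Ldoor edge",345,255,.198),("carc L",496,264,.2),("carc R",84,264,.2),("Lh bend",385,140,.168),("Lh root",380,200,.178)]:
    X=ray("wrist",(u,v),z,P,R);print(n,tocab(X),"tool",R.T@(X-P))
```

```text
tcp [-0.0237 -0.0041  0.2778]
tab rear top [-0.0043 -0.0055  0.184 ] tool [-0.0196 -0.0015  0.0938]
tab mid [-0.023  -0.0049  0.184 ] tool [-0.001  -0.0009  0.0938]
tab low [-0.0251 -0.0049  0.146 ] tool [ 0.0011 -0.0009  0.1318]
carc edge [-0.0033 -0.0048  0.2   ] tool [-0.0206 -0.0009  0.0778]
Ldoor edge [-0.0085  0.0349  0.198 ] tool [-0.0155  0.0389  0.0798]
carc L [-0.0035  0.1272  0.2   ] tool [-0.0206  0.1312  0.0779]
carc R [-0.0032 -0.1246  0.2   ] tool [-0.0206 -0.1206  0.0777]
Lh bend [-0.0746  0.0617  0.168 ] tool [0.0505 0.0658 0.11  ]
Lh root [-0.0379  0.0591  0.178 ] tool [0.0138 0.0631 0.0999]
```

```bash
python3 -m creep '[[35,[-2,-1,40],0],[35,[-2,-1,80],0],[35,[-2,-1,100],0],[35,[-2,-1,111],0],[35,[-2,-1,111],0],[0,[-2,-1,111],0],[0,[-2,-1,111],0],[0,[-2,-1,111],0]]' 40; python3 -m creep '[[0,[0,0,0],0],[0,[0,0,-5],0],[0,[0,0,-10],0],[0,[0,0,-15],0],[0,[0,0,-20],0],[0,[0,0,-23],0],[0,[0,0,-23],0],[0,[0,0,-23],0]]'
```

```text
time_s: 9.35
position: [0.5795, -0.004, 0.1694]
ee_rot: [[-0.995, -0.099, 0.002], [-0.099, 0.995, 0.0], [-0.002, 0.0, -1.0]]
ft_force: [-0.4, 0.9, 1.8]
finger_gap: 0.0113
finger_force: 44.6
time_s: 10.35
position: [0.5789, -0.0041, 0.192]
ee_rot: [[-0.995, -0.099, 0.001], [-0.099, 0.995, 0.0], [-0.001, -0.0, -1.0]]
ft_force: [0.4, 1.7, 0.9]
finger_gap: 0.0111
finger_force: 44.6
```

```bash
python3 -m creep '[[35,[0,0,0],0],[35,[0,0,0],0],[35,[0,0,0],0],[35,[0,0,-40],0],[35,[0,0,-85],0],[35,[20,20,-85],0],[35,[57,66,-85],0],[35,[57,66,-85],0]]'
python3 - <<'E'
from h import *
o=arm.get_obs();im=arm.snapshot("wrist");print(o['position'],tocab(o['position']))
np.savez("w3.npz",P=o['position'],R=o['ee_rot']);cv2.imwrite("pics/w3.png",im[:,:,::-1])
E
```

```text
time_s: 11.35
position: [0.5124, 0.0576, 0.2762]
ee_rot: [[-0.995, -0.102, -0.002], [-0.102, 0.995, 0.0], [0.002, 0.001, -1.0]]
ft_force: [-0.2, -0.3, 0.7]
finger_gap: 0.0303
finger_force: 0.0
[0.5124 0.0576 0.2762] [-0.0807  0.063   0.2762]
```

View pics/w3.png

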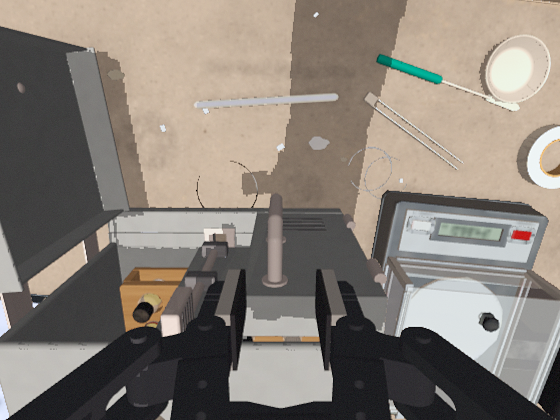

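The passive handle is at column 275 (same offset as before). The bolt tab stands raised at (175,315), with its sill hole visible at (215,235). Grip the handle and compute the arc.

```bash
python3 -m creep '[[35,[0,-3,40],0],[35,[0,-3,80],0],[35,[0,-3,105],0],[35,[0,-3,121],0],[35,[0,-3,121],0],[0,[0,-3,121],0],[0,[0,-3,121],0],[0,[0,-3,121],0]]' 40; python3 -m creep '[[0,[0,0,0],0],[0,[0,0,0],0]]'
python3 - <<'E'
from h import *
print(tocab(arm.get_obs()['position']))
h=np.array([-.040,.133]);g=np.array([-.0795,.060])
for a in np.arange(-.1,-.81,-.1):
    c,s=np.cos(a),np.sin(a);v=g-h;p=h+[c*v[0]-s*v[1],s*v[0]+c*v[1]]-g;print(round(a,2),np.round([-p[0]*1e3,p[1]*1e3],1))
for n,z in (("scene",0),("side",0)):pass
for a,b in [((262.3,235.5),(282,298))]:print("balance shield",tocab(tri(a,b)))
E
```

```text
time_s: 12.4
position: [0.5171, 0.0542, 0.1565]
ee_rot: [[-0.995, -0.1, 0.003], [-0.1, 0.995, 0.003], [-0.003, 0.003, -1.0]]
ft_force: [0.3, 4.7, -2.7]
finger_gap: 0.0088
finger_force: 38.9
time_s: 12.65
position: [0.5171, 0.0542, 0.1565]
ee_rot: [[-0.995, -0.1, 0.003], [-0.1, 0.995, 0.003], [-0.004, 0.003, -1.0]]
ft_force: [1.6, 3.9, -1.7]
finger_gap: 0.0088
finger_force: 38.9
[-0.0764  0.0591  0.1565]
-0.1 [7.1 4.3]
-0.2 [13.7  9.3]
-0.3 [19.8 14.9]
-0.4 [25.3 21.1]
-0.5 [30.2 27.9]
-0.6 [34.3 35.1]
-0.7 [37.7 42.6]
-0.8 [40.4 50.5]
balance shield [-0.1186  0.2863  0.2122]
```

```bash
python3 -m creep '[[0,[3.5,2,0],0.05],[0,[7,4.3,0],0.1],[0,[13.7,9.3,0],0.2],[0,[19.8,15,0],0.3],[0,[25.3,21,0],0.4],[0,[30.2,28,0],0.5],[0,[30.2,28,0],0.5]]'
```

```text
time_s: 13.52
position: [0.4842, 0.0783, 0.1565]
ee_rot: [[-0.921, 0.389, 0.003], [0.389, 0.921, 0.001], [-0.003, 0.002, -1.0]]
ft_force: [1.9, 2.1, -1.4]
finger_gap: 0.0091
finger_force: 39.4
```

```bash
python3 -m creep '[[0,[7,4.3,0],0.1],[0,[13.7,9.3,0],0.2],[0,[19.8,15,0],0.3],[0,[25.3,21,0],0.4],[0,[30.2,28,0],0.5],[0,[30.2,28,0],0.5]]';python3 -m creep '[[0,[7,4.3,0],0.1],[0,[13.7,9.3,0],0.2],[0,[19.8,15,0],0.3],[0,[25.3,21,0],0.4],[0,[30.2,28,0],0.5],[0,[30.2,28,0],0.5]]'
python3 - <<'E'
from h import *
im=arm.snapshot("scene");im2=arm.snapshot("side")
cv2.imwrite("pics/s2.png",np.hstack([cv2.resize(im[160:300,200:380],None,fx=2.2,fy=2.2),cv2.resize(im2[150:290,200:380],None,fx=2.2,fy=2.2)])[:,:,::-1])
E
```

```text
time_s: 14.28
position: [0.4673, 0.1151, 0.1565]
ee_rot: [[-0.623, 0.782, 0.003], [0.782, 0.623, -0.001], [-0.002, 0.002, -1.0]]
ft_force: [1.9, -0.6, 1.6]
finger_gap: 0.0087
finger_force: 40.0
time_s: 15.02
position: [0.4704, 0.1558, 0.1565]
ee_rot: [[-0.172, 0.985, 0.002], [0.985, 0.172, -0.001], [-0.002, 0.002, -1.0]]
ft_force: [-0.4, -2.2, 4.9]
finger_gap: 0.0091
finger_force: 40.8
```

View pics/s2.png

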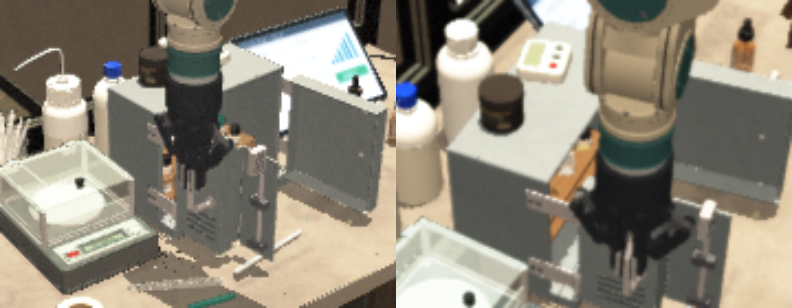

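Both doors stand open; the passive handle position gives about 1.5 rad. Release, lift away and check.

```bash
python3 -m creep '[[35,[0,0,0],0],[35,[0,0,0],0],[35,[0,0,0],0],[35,[0,0,-20],0],[35,[0,0,-60],0],[35,[0,0,-110],0],[35,[0,0,-160],0],[35,[0,0,-160],0]]';python3 -m creep '[[35,[0,0,-30],0],[35,[40,0,-60],0],[35,[80,0,-60],0],[35,[80,0,-60],0],[35,[80,0,-60],0]]'
python3 - <<'E'
from h import *
im=arm.snapshot("scene");im2=arm.snapshot("side")
cv2.imwrite("pics/s3.png",np.hstack([cv2.resize(im[160:300,200:380],None,fx=2.2,fy=2.2),cv2.resize(im2[150:290,200:380],None,fx=2.2,fy=2.2)])[:,:,::-1])
E
```

```text
time_s: 16.12
position: [0.4719, 0.157, 0.3201]
ee_rot: [[-0.17, 0.985, 0.009], [0.985, 0.17, 0.002], [0.0, 0.009, -1.0]]
ft_force: [-0.1, -0.3, -0.5]
finger_gap: 0.0299
finger_force: 0.0
time_s: 16.75
position: [0.4552, 0.2349, 0.374]
ee_rot: [[-0.17, 0.985, -0.002], [0.985, 0.17, -0.001], [-0.001, -0.002, -1.0]]
ft_force: [-0.3, 0.9, -0.2]
finger_gap: 0.0301
finger_force: 0.0
```

View pics/s3.png

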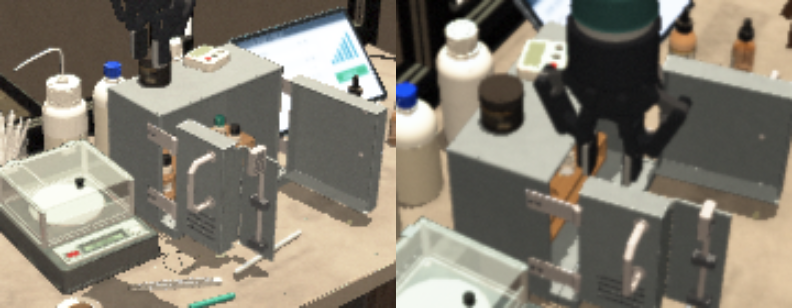

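Both doors are about square to the front, the gripper is clear, and the tin, timer and bottles haven't moved. Handing in.

```bash
python3 -c "
from plant import arm
print(arm.sign_off())"
```

```text
the job is handed in; nothing more can be done
None
```

The job is handed in: the right door stands open at about 1.6 rad and the left at about 1.5 rad, with the bolt lifted about 22 mm in between, the gripper clear, and nothing seen out of place in the last pictures (beaker not in view); the hand-in gave no verdict.

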